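# Build up the headset on a steerer stub

## Robot

A 6-joint arm with a two-finger parallel gripper is mounted at the origin on the work surface. World frame = base frame: x ahead of the robot, y to its left, z up, the work surface at z = 0. Lengths are in mm, angles in degrees, forces in N, time in s.
With the tool pointing down it reaches from about 300 to 850 mm from the base axis. Payload 4.2 kg.
Tool frame: the origin (TCP) lies midway between the tips of the shut fingers; the grasp point (between the pads) lies 19 mm behind it; z points along the fingers, y is the line along which they close (so a half turn about z gives the same grasp; the last joint's range is limited). The gripper opens to 91 mm and grips with 3 to 60 N. Pads are 32 mm wide; open, the fingers measure 118 mm over their backs; the gripper's body (76 mm by 178 mm) begins 60 mm behind the grasp point.
Start: joints at [61.937, 18.312, 89.639, -0, 72.044, -1.146], TCP at [260.312, 512.719, 213.976] pointing down, gripper open.
Joint ranges: [-177.97, 177.97], [-48.28, 115.42], [12.27, 149.76], [-77.06, 257.06], [2.81, 150.46], [-146.56, 146.56]. Speed limits (degrees/s): [147.25, 147.25, 180, 180, 180, 180].

## Interface

Orientations are given as [roll, pitch, yaw] about the fixed x, y, z axes, in that order (R = Rz(yaw) Ry(pitch) Rx(roll)).
In Python, from workcell import env gives the robot as it stands.
- The arm moves only by the shell command python3 -m jog 'ROWS' [FORCE]. ROWS is a JSON object of lists of equal length, an entry for each row: "jaw": the finger opening in mm, from 0 to 91.2; "slide": the shift along the tool's x, y, z in units of 30 mm (1.0 is 30 mm), a list of three; "spin": the turn about the tool's z in units of 8 degrees (1.0 is 8 degrees). In form: {"jaw": [jaw, ...], "slide": [[dx, dy, dz], ...], "spin": [spin, ...]}. A call has 1 to 10 rows; each row shifts and turns the commanded pose from where the row before left it, along the tool's axes as they then stand; what a row does not reach is not made up. A row lasts 1/10 s, in which the tool goes at most 50 mm and 8.59 degrees, less where a joint would pass 70% of its speed; a pose out of reach is approached as far as the arm can. A call is refused whole if a number of a shift passes 1 or a number of a turn 1, either way. A call with a gripper value outside its range is refused whole. The fingers move at their own pace and stop on an object; FORCE is the grip in N (left out, the last holds). Time passes only in rows, so rows that do not move let the fingers close. It gives the time, the measured TCP pose, the force, the opening and the grip force at its end, in the units of the state.
- env.state(): the state, without advancing time (a new reading comes with each control period).
- env.grab_frame(name): name is "side" or "top"; returns the picture (420x560x3 uint8, red, green, blue); there is no depth.
- env.camera_model(name): a dict with "fx", "fy", "cx", "cy" (pixels), "camera_from_world" (4x4, takes a point from world to camera coordinates). Camera axes: x right, y up, looking along -z (the intrinsics and any distortion apply to the point x, -y, -z); pixel columns grow to the right and rows downward; lengths in mm; the calibration is good to about 2 mm. A picture is of the moment at which its call begins. camera_model takes no time and is no camera call.
- env.job_done(): hands the job in; it is judged then, once.
The state is a dict: "time_s": time; "qpos": joint angles; "qvel": joint speeds; "effort": joint torques, N m; "ee_pos": TCP position; "ee_rot": TCP orientation; "force": force on the tool from outside, world axes, zero at the start; "torque": the same for the moment, N m; "gripper_width": finger opening in mm; "gripper_force": force on a finger pad.
Only numpy, scipy, OpenCV 4.12 (cv2) and the standard library are available. Lean on these libraries where they do the work, as an engineer would, in place of code of your own. Each camera call takes 0.05 s, during which the arm holds its last target. There are 200 camera calls.

## Task

Build up the bicycle headset on the upright steerer stub: put the flanged bearing cover on first with its flange down, then the tall thin-walled spacer, then the broad flat spacer, and finish with the closed top cap, each slid down fully home onto the one before. Leave everything else on the bench where it lies.

Things in the scene. Friction and masses are not known exactly. Their poses are not given: they have to be found in the camera images.
- stand: Target, fixed: steerer stub upright in a bench stand. Dark round foot, 90 mm diameter, 10 mm high; grey column, 40 mm diameter, whose flat top (the seat) is 30 mm above the bench; bright steel post, 25 mm diameter, from the seat to 91 mm above the bench, then a nose tapering to 10 mm diameter at 103 mm. Origin on the post axis at bench height, z up.
- cover: Steel bearing cover, loose: a ring with a 30 mm through bore; flange of 56 mm diameter and 6 mm thick at the bottom, collar of 40 mm diameter above it, 14 mm high in all. Lies flange down. Origin at the centre of its underside, z up along the bore. Mass 35 to 70 g.
- tall_spacer: Aluminium tube, loose: thin-walled, 36 mm outer diameter, 30 mm through bore, 32 mm high, standing on end. Origin at the centre of its underside, z along the bore. Mass 28 to 56 g.
- flat_spacer: Broad flat aluminium ring, loose: 44 mm outer diameter, 30 mm through bore, 10 mm high, lying flat. Origin at the centre of its underside, z along the bore. Mass 18 to 35 g.
- top_cap: Aluminium cap, loose: 44 mm outer diameter, 24 mm high, closed flat top with a small dark bolt head drawn in its centre, open underneath with a 30 mm bore 20 mm deep. Stands open end down, the way it is fitted. Origin at the centre of its underside, z up. Mass 28 to 56 g.
- cup: Bystander, loose: small empty black plastic cup for valve caps, 60 mm across the rim, 45 mm high, upright. Origin at the centre of its underside.
- headlamp: Bystander, loose: yellow headlamp block 40 x 62 x 34 mm (its x, y, z) with a push button on top, lens to its -x. Origin at the centre of its underside.
- lever: Bystander, loose: blue plastic tire lever lying flat, 113 mm long along its x, 20 mm wide, 10 mm high; the one lying alone in the working area (the other two lie apart at the robot's left and are fixed). Origin at mid-length on the bench.
- pump: Bystander, loose: aluminium mini pump lying along its x, 210 mm long, 30 mm wide, 33 mm high. Origin at mid-length on the bench.
- rasp: Bystander, loose: steel rasp with a wooden handle lying along its x, 260 mm long (140 mm on the handle side, 120 mm on the blade side), 25 mm wide, 26 mm high. Origin on its centre line, at bench height.

How it is judged:
By the outcome, as a careful person would: the job done as asked, in the order asked, and still so for the second after the job is handed in, with the robot touching nothing.
It also fails if it takes over 115 s, if anything falls off the work surface, if the arm or the gripper's body presses on something with over 40 N, if the wrist force passes 120 N, or if a joint passes its speed limit or range.

## Working session

There is one attempt and no reset: what is moved stays moved. The work goes in short steps, Python scripts to look and compute and a shell command to move; the robot and the scene stay as the last step left them, time stands still between calls to the robot, and variables do not carry over. Pictures are saved under pics/ and viewed, at most 14 in all, crops included, and the job is handed in when it is done.

```bash
ls; mkdir -p pics
python3 - <<'E'
from workcell import env
import cv2,numpy as np
np.set_printoptions(precision=4,suppress=True)
for n in("side","top"):
    cv2.imwrite(f"pics/{n}0.png",env.grab_frame(n)[:,:,::-1])
    m=env.camera_model(n); print(n,m)
    T=np.array(m["camera_from_world"]);print(-T[:3,:3].T@T[:3,3])
print(env.state())
E
```

```text
pics
side {'fx': 446.8662656651216, 'fy': 446.8662656651216, 'cx': 286.5296143265644, 'cy': 205.64020865228463, 'camera_from_world': array([[   0.7995,   -0.6004,   -0.0198, -482.1691],
       [   0.4485,    0.5746,    0.6847, -274.5803],
       [  -0.3997,   -0.5563,    0.7286, -741.6609],
       [   0.    ,    0.    ,    0.    ,    1.    ]])}
[ 212.1926 -544.2765  718.8044]
top {'fx': 403.1773746176752, 'fy': 403.1773746176752, 'cx': 278.9362296682871, 'cy': 206.41020034822614, 'camera_from_world': array([[   0.0449,   -0.999 ,    0.0031,  -44.1266],
       [   0.9687,    0.0443,    0.2443, -588.4205],
       [  -0.2442,   -0.008 ,    0.9697, -743.0024],
       [   0.    ,    0.    ,    0.    ,    1.    ]])}
[390.5072 -23.9896 864.3883]
{'time_s': 0.1, 'qpos': array([61.9369, 18.3464, 89.6993,  0.0001, 72.0433, -1.1449]), 'qvel': array([ 0.0101, -0.0831, -0.1155, -0.0107, -0.0538, -0.0249]), 'effort': array([  0.0001, -41.3334, -23.251 ,   0.0729,   0.0421,  -0.    ]), 'ee_pos': array([260.0912, 512.3094, 213.2206]), 'ee_rot': array([-179.9109,   -0.0019,  153.0817]), 'force': array([-0.4421, -0.2571,  0.4651]), 'torque': array([ 0.0041, -0.0281, -0.0065]), 'gripper_force': 0.0, 'gripper_width': 91.06195148326177}
```

View pics/top0.png

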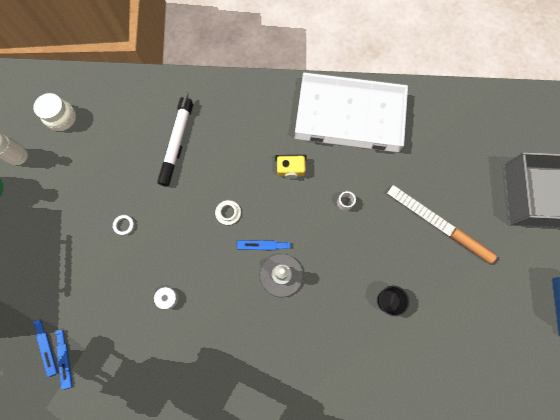

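View pics/side0.png

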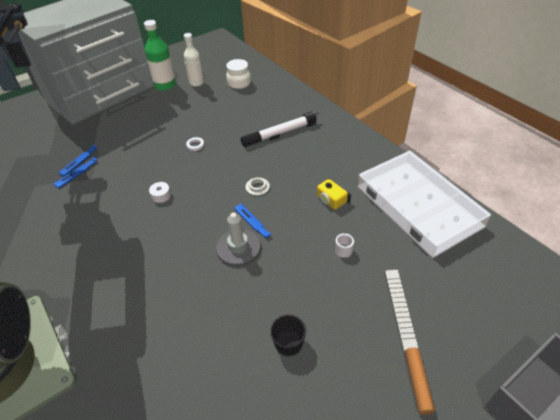

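The top view shows the cover at (228,212), flat spacer (123,225), cap (165,298), tall spacer (347,201) and stand (281,275). In the side view they are at (258,186), (195,144), (160,192), (344,245) and (237,245). Next I'll look at enlarged crops.

Run:
```python
import cv2,numpy as np
P={"top":[(228,212),(123,225),(165,298),(347,201),(281,272)],"side":[(258,186),(195,144),(160,192),(344,245),(237,238)]}
rows=[]
for n in P:
    I=cv2.imread(f"pics/{n}0.png"); rows.append(np.hstack([cv2.resize(I[y-32:y+32,x-20:x+20] if 0 else I[y-28:y+28,x-28:x+28],(160,160),interpolation=cv2.INTER_NEAREST) for x,y in P[n]]))
    g=[]
    for x,y in P[n]: g.append(np.where(I[y-28:y+28,x-28:x+28].min(2)>115,255,0).astype(np.uint8))
    rows.append(cv2.cvtColor(np.hstack([cv2.resize(a,(160,120)) for a in g]),cv2.COLOR_GRAY2BGR))
cv2.imwrite("pics/crops.png",np.vstack(rows))
```

```text
(no output)
```

View pics/crops.png

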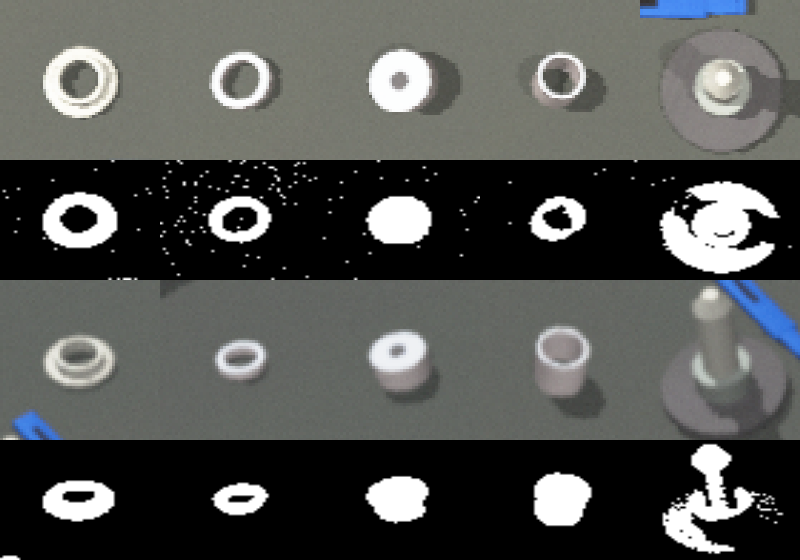

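```bash
cat > vis.py <<'E'
import cv2,numpy as np
from scipy.optimize import minimize
from workcell import env
RIMS={"cover":[(28,6),(28,0),(20,14),(15,14)],"flat":[(22,10),(15,10)],"cap":[(22,24)],"tall":[(18,32),(15,32)],"stand":[(45,10),(20,30)]}
A=np.linspace(0,2*np.pi,120,endpoint=False)
def proj(n,P):
    m=env.camera_model(n);T=np.array(m["camera_from_world"]);c=P@T[:3,:3].T+T[:3,3]
    return np.stack([m["cx"]+m["fx"]*c[:,0]/-c[:,2],m["cy"]-m["fy"]*c[:,1]/-c[:,2]],1)
def inter(px,n,z):
    m=env.camera_model(n);T=np.array(m["camera_from_world"]);R=T[:3,:3];o=-R.T@T[:3,3]
    d=R.T@np.array([(px[0]-m["cx"])/m["fx"],-(px[1]-m["cy"])/m["fy"],-1]);return o+d*(z-o[2])/d[2]
def grad(I):
    g=cv2.GaussianBlur(I.astype(np.float32),(0,0),.8)
    gx=cv2.Sobel(g,cv2.CV_32F,1,0);gy=cv2.Sobel(g,cv2.CV_32F,0,1)
    return np.minimum(np.sqrt((gx**2+gy**2).sum(2)),250)
def circ(x,y,r,z): return np.stack([x+r*np.cos(A),y+r*np.sin(A),0*A+z],1)
def score(G,n,rims,x,y,dz):
    s=0
    for r,z in rims:
        p=proj(n,circ(x,y,r,z+dz)).astype(np.float32)
        s+=cv2.remap(G[n],p[:,0].copy(),p[:,1].copy(),cv2.INTER_LINEAR).mean()
    return s
def fit(G,views,rims,x0,free=False,rad=12):
    f=lambda q:-sum(score(G,n,rims,q[0],q[1],q[2] if free else 0) for n in views)
    c=[(x0[0]+a,x0[1]+b,d) for a in np.arange(-rad,rad+1,3) for b in np.arange(-rad,rad+1,3) for d in ((-8,-4,0,4,8) if free else (0,))]
    b=min(c,key=f)
    return minimize(f,b if free else b[:2],method="Nelder-Mead",options={"initial_simplex":np.array([b if free else b[:2]]+[np.add(b,1.5*np.eye(3)[i])[:3 if free else 2] for i in range(3 if free else 2)])})
E
python3 - <<'E'
from vis import *
np.set_printoptions(precision=1,suppress=True)
G={n:grad(cv2.imread(f"pics/{n}0.png")) for n in("top","side")}
S={"cover":(228,212),"flat":(123,225),"cap":(165,298),"tall":(347,201),"stand":(281,275)}
for k,p in S.items():
    z=max(h for r,h in RIMS[k]);x0=inter(p,"top",z)
    print(k,x0[:2],[ (fit(G,v,RIMS[k],x0).x) for v in(["top"],["side"],["top","side"])],"free z:",(r:=fit(G,["top","side"],RIMS[k] if k!="cover" else RIMS[k],x0,True)).x,round(-r.fun))
# post tip by triangulation
print("nose/shoulder",fit(G,["top","side"],[(5,103),(12.5,91)],fit(G,["top","side"],RIMS["stand"],inter(S["stand"],"top",20)).x,rad=6).x)
# other things near: rough bench positions
for k,p in {"lever":(264,245),"lamp":(291,166),"cup":(393,300)}.items(): print(k,inter(p,"top",20)[:2])
E
```

```text
Traceback (most recent call last):
  File "vis.py", line 26, in fit
    b=min(c,key=f)
  File "vis.py", line 24, in <lambda>
    f=lambda q:-sum(score(G,n,rims,q[0],q[1],q[2] if free else 0) for n in views)
                ~~~^^^^^^^^^^^^^^^^^^^^^^^^^^^^^^^^^^^^^^^^^^^^^^^^^^^^^^^^^^^^^^
  File "vis.py", line 24, in <genexpr>
    f=lambda q:-sum(score(G,n,rims,q[0],q[1],q[2] if free else 0) for n in views)
                    ~~~~~^^^^^^^^^^^^^^^^^^^^^^^^^^^^^^^^^^^^^^^^
  File "vis.py", line 20, in score
    p=proj(n,circ(x,y,r,z+dz)).astype(np.float32)
      ~~~~^^^^^^^^^^^^^^^^^^^^
  File "vis.py", line 7, in proj
    m=env.camera_model(n);T=np.array(m["camera_from_world"]);c=P@T[:3,:3].T+T[:3,3]
ValueError: time passes only in moves, steps and waits
```

```bash
sed -i 's/^from workcell import env/from workcell import env\nCM={n:env.camera_model(n) for n in("top","side")}/; s/m=env.camera_model(n);/m=CM[n];/' vis.py
cat > m.py <<'E'
from vis import *
np.set_printoptions(precision=1,suppress=True)
G={n:grad(cv2.imread(f"pics/{n}0.png")) for n in("top","side")}
S={"cover":(228,212),"flat":(123,225),"cap":(165,298),"tall":(347,201),"stand":(281,275)}
for k,p in S.items():
    z=max(h for r,h in RIMS[k]);x0=inter(p,"top",z)
    print(k,x0[:2],[ (fit(G,v,RIMS[k],x0).x) for v in(["top"],["side"],["top","side"])],"free z:",(r:=fit(G,["top","side"],RIMS[k],x0,True)).x,round(-r.fun))
print("nose/shoulder",fit(G,["top","side"],[(5,103),(12.5,91)],fit(G,["top","side"],RIMS["stand"],inter(S["stand"],"top",20)).x,rad=6).x)
for k,p in {"lever":(264,245),"lamp":(291,166),"cup":(393,300)}.items(): print(k,inter(p,"top",20)[:2])
E
python3 m.py
```

```text
cover [587.2  92.7] [array([591.8,  95.2]), array([591.1,  97.3]), array([591.7,  95.6])] free z: [591.3  95.4   1. ] 1782
flat [549.  317.3] [array([550.2, 318.6]), array([549.3, 314.8]), array([549.9, 317.3])] free z: [551.5 320.5  -4.8] 972
cap [399.9 205.6] [array([400.3, 206.9]), array([399.9, 204.1]), array([400.3, 205.4])] free z: [400.7 207.7  -3.2] 500
tall [ 618.7 -161.9] [array([ 624.8, -164.9]), array([ 624.3, -160.6]), array([ 626.3, -163.1])] free z: [ 623.9 -164.3    3.5] 902
stand [456.2 -27.8] [array([459.3, -28. ]), array([458.3, -29.9]), array([458.8, -28.8])] free z: [459.4 -27.8  -3.4] 642
nose/shoulder [459.1 -29.3]
lever [517.9  10.7]
lamp [696.7 -39.6]
cup [ 416.9 -258.6]
```

```bash
cat > to.py <<'E'
import sys,numpy as np
from workcell import env
from scipy.spatial.transform import Rotation as R
s=env.state();t=np.array(sys.argv[1:4],float)
r=R.from_euler("xyz",s["ee_rot"],degrees=True)
print("t",round(s["time_s"],1),"tcp",s["ee_pos"].round(1),"rot",s["ee_rot"].round(1),"F",s["force"].round(1),"w",round(s["gripper_width"],1),"q",s["qpos"].round(0))
print("slide units",(r.inv().apply(t-s["ee_pos"])/30).round(3))
if len(sys.argv)>4: print("spin units",round(-((float(sys.argv[4])-s["ee_rot"][2]+180)%360-180)/8,3))
E
python3 -m jog '{"jaw":[91,91,91,91,91,91,91,91],"slide":[[0,0,0],[0,0,0],[0,0,0],[0,0,0],[0,0,0],[0,0,0],[0,0,0],[0,0,0]],"spin":[1,1,1,1,1,1,1,0.89]}' 20; python3 to.py 591.5 95.5 140 90
```

```text
time_s: 0.9
ee_pos: [260.2, 512.4, 213.5]
ee_rot: [-180.0, 0.1, 89.7]
force: [0.6, 0.0, -0.0]
gripper_width: 91.0
gripper_force: 0.0
t 0.9 tcp [260.2 512.4 213.5] rot [-1.80e+02  1.00e-01  8.97e+01] F [ 0.6  0.  -0. ] w 91.0 q [62. 18. 90. -0. 72. 62.]
slide units [-13.828  11.129   2.456]
spin units -0.043
```

```bash
python3 -m jog '{"jaw":[91,91,91,91,91,91,91,91,91,91],"slide":[[-0.9,0.75,0],[-0.9,0.75,0],[-0.9,0.75,0],[-0.9,0.75,0],[-0.9,0.75,0],[-0.9,0.75,0.2],[-0.9,0.75,0.2],[-0.9,0.75,0.2],[-0.9,0.75,0.2],[-0.9,0.75,0.2]],"spin":[0,0,0,0,0,0,0,0,0,0]}'; python3 to.py 591.5 95.5 60 90
```

```text
time_s: 1.9
ee_pos: [485.7, 241.2, 183.4]
ee_rot: [-180.0, 0.0, 90.0]
force: [-0.2, 0.4, 0.8]
gripper_width: 91.0
gripper_force: 0.0
t 1.9 tcp [485.7 241.2 183.4] rot [-180.    0.   90.] F [-0.2  0.4  0.8] w 91.0 q [25. 17. 97.  0. 67. 25.]
slide units [-4.854  3.534  4.112]
spin units -0.005
```

```bash
python3 -m jog '{"jaw":[91,91,91,91,91,91,91,91,91,91],"slide":[[-0.85,0.6,0.4],[-0.8,0.6,0.4],[-0.8,0.6,0.4],[-0.8,0.6,0.4],[-0.8,0.6,0.5],[-0.8,0.53,0.5],[0,0,0.5],[0,0,0.5],[0,0,0.5],[0,0,0]],"spin":[0,0,0,0,0,0,0,0,0,0]}'; python3 to.py 591.5 95.5 8 90
```

```text
time_s: 2.9
ee_pos: [589.0, 96.6, 58.5]
ee_rot: [-179.7, 0.0, 89.9]
force: [-0.2, -0.1, -0.4]
gripper_width: 91.1
gripper_force: 0.0
t 2.9 tcp [589.   96.6  58.5] rot [-179.7    0.    89.9] F [-0.2 -0.1 -0.4] w 91.1 q [ 8. 28. 98.  0. 54.  8.]
slide units [-0.035  0.092  1.682]
spin units -0.006
```

```bash
python3 -m jog '{"jaw":[91,91,91,91,91,40,40,40,40,40],"slide":[[-0.03,0.09,0.5],[0,0,0.5],[0,0,0.4],[0,0,0.25],[0,0,0],[0,0,0],[0,0,0],[0,0,0],[0,0,0],[0,0,0]],"spin":[0,0,0,0,0,0,0,0,0,0]}' 8; python3 to.py 591.5 95.5 8 90
```

```text
time_s: 3.9
ee_pos: [593.8, 96.1, 11.8]
ee_rot: [180.0, -0.0, 90.0]
force: [-0.1, 0.6, 0.3]
gripper_width: 54.2
gripper_force: 0.0
t 3.9 tcp [593.8  96.1  11.8] rot [180.  -0.  90.] F [-0.1  0.6  0.3] w 54.2 q [  8.  31. 101.   0.  48.   8.]
slide units [-0.021 -0.076  0.126]
spin units -0.005
```

```bash
python3 -m jog '{"jaw":[54,54,54,38,38,38,38,38,38,38],"slide":[[0,0,0.1],[0,0,0],[0,0,0],[0,0,0],[0,0,0],[0,0,0],[0,0,0],[0,0,0],[0,0,0],[0,0,0]],"spin":[0,0,0,0,0,0,0,0,0,0]}' 8; python3 to.py 591.5 95.5 8 90
```

```text
time_s: 4.9
ee_pos: [593.7, 96.1, 8.4]
ee_rot: [180.0, -0.0, 90.0]
force: [0.3, -0.7, -0.3]
gripper_width: 39.6
gripper_force: 8.0
t 4.9 tcp [593.7  96.1   8.4] rot [180.  -0.  90.] F [ 0.3 -0.7 -0.3] w 39.6 q [  8.  32. 101.   0.  48.   8.]
slide units [-0.02  -0.072  0.014]
spin units -0.005
```

```bash
python3 -m jog '{"jaw":[60,60,60,60,60,60,60,60,60,60],"slide":[[0,0,0],[0,0,0],[0,0,0],[0,0,0],[0,0,0],[0,0,0],[0,0,0],[0,0,0],[0,0,0],[0,0,0]],"spin":[0,0,-1,-1,-1,-1,-1,-1,-1,-1]}' 8; python3 -m jog '{"jaw":[60,60,60,60,60,38,38,38,38,38],"slide":[[0,0,0],[0,0,0],[0,0,0],[0,0,0],[0,0,0],[0,0,0],[0,0,0],[0,0,0],[0,0,0],[0,0,0]],"spin":[-1,-1,-1,-0.25,0,0,0,0,0,0]}' 8;  python3 to.py 459 -29 125 180
```

```text
time_s: 5.9
ee_pos: [593.8, 96.1, 8.6]
ee_rot: [180.0, 0.0, 154.3]
force: [-0.8, 0.1, -0.1]
gripper_width: 60.2
gripper_force: 0.0
time_s: 6.9
ee_pos: [593.7, 96.1, 8.5]
ee_rot: [180.0, 0.0, 180.0]
force: [0.8, -0.6, 0.4]
gripper_width: 39.0
gripper_force: 8.0
t 6.9 tcp [593.7  96.1   8.5] rot [180.   0. 180.] F [ 0.8 -0.6  0.4] w 39.0 q [  8.  32. 101.   0.  48. -82.]
slide units [ 4.486 -4.173 -3.885]
spin units -0.005
```

```bash
python3 -m jog '{"jaw":[36,36,36,36,36,36,36,36,36,36],"slide":[[0,0,0],[0,0,-0.4],[0,0,-0.8],[0,0,-0.9],[0,0,-0.9],[0,0,-0.9],[0.6,-0.6,0],[0.7,-0.6,0],[0.7,-0.6,0],[0.7,-0.6,0]],"spin":[0,0,0,0,0,0,0,0,0,0]}' 25; python3 -m jog '{"jaw":[36,36,36,36,36,36],"slide":[[0.7,-0.6,0],[0.6,-0.6,0],[0.45,-0.55,0],[0,0,0],[0,0,0],[0,0,0]],"spin":[0,0,0,0,0,0]}'; python3 to.py 460 -28.5 125 180
cat > look.py <<'E'
# fit held part against TCP, and post, in both views: look.py NAME RIMS_JSON(part rims rel. TCP z) tag
import sys,json
from vis import *
np.set_printoptions(precision=1,suppress=True)
tag=sys.argv[1];rims=json.loads(sys.argv[2]);s=env.state();e=s["ee_pos"];G={};C=[]
for n in("top","side"):
    I=env.grab_frame(n)[:,:,::-1].copy();G[n]=grad(I);p=proj(n,e[None]-[0,0,30])[0].astype(int)
    x,y=np.clip(p[0],75,485),np.clip(p[1],75,345);C.append(cv2.resize(I[y-75:y+75,x-75:x+75],(400,400),interpolation=cv2.INTER_CUBIC))
cv2.imwrite(f"pics/{tag}.png",np.hstack(C));print("tcp",e)
for v in(["top"],["side"],["top","side"]):
    print(v,"part",fit(G,v,[(r,z+e[2]) for r,z in rims],e[:2],rad=6).x if rims else "","foot",fit(G,v,RIMS["stand"][:1],(459,-29),rad=6).x)
E
python3 look.py a1 '[[28,-8.5],[28,-2.5]]'
```

```text
time_s: 7.9
ee_pos: [511.8, 23.6, 126.3]
ee_rot: [180.0, 0.1, 180.0]
force: [0.2, 0.9, 0.5]
gripper_width: 38.0
gripper_force: 25.0
time_s: 8.5
ee_pos: [461.0, -27.8, 125.9]
ee_rot: [180.0, 0.1, 180.0]
force: [-0.6, 0.7, -0.5]
gripper_width: 38.2
gripper_force: 25.0
t 8.5 tcp [461.  -27.8 125.9] rot [1.8e+02 1.0e-01 1.8e+02] F [-0.6  0.7 -0.5] w 38.2 q [ -5.  13. 112.   0.  56. -95.]
slide units [ 0.035 -0.022  0.03 ]
spin units -0.003
tcp [461.  -27.8 125.9]
['top'] part [458.3 -30.1] foot [458.6 -36.4]
['side'] part [460.6 -27.7] foot [458.4 -29.5]
['top', 'side'] part [459.6 -28.5] foot [459.8 -29.1]
```

View pics/a1.png

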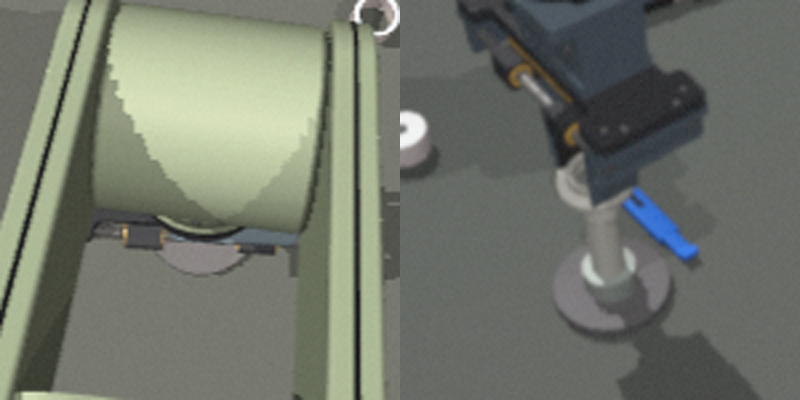

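The right-hand crop (side view) shows the cover level in the fingers at about (590,185), directly above the post nose. I'll lower it slowly while watching the force.

```bash
python3 -m jog '{"jaw":[36,36,36,36,36,36,36,36],"slide":[[0,-0.02,0.3],[0,0,0.2],[0,0,0.15],[0,0,0.15],[0,0,0.15],[0,0,0.15],[0,0,0],[0,0,0]],"spin":[0,0,0,0,0,0,0,0]}'; python3 to.py 461 -28.3 38.5 180;python3 - <<'E'
from workcell import env
print(env.state()["torque"])
E
```

```text
time_s: 9.4
ee_pos: [460.1, -28.9, 92.4]
ee_rot: [180.0, 0.0, 180.0]
force: [-0.0, 0.3, -0.5]
gripper_width: 38.2
gripper_force: 25.0
t 9.4 tcp [460.1 -28.9  92.4] rot [180.   0. 180.] F [-0.   0.3 -0.5] w 38.2 q [ -5.  15. 114.   0.  51. -95.]
slide units [-0.03   0.021  1.797]
spin units -0.005
[ 0.01217037 -0.00998553  0.01437665]
```

```bash
python3 -m jog '{"jaw":[36,36,36,36,36,36,36,36,36],"slide":[[0,0,0.3],[0,0,0.3],[0,0,0.3],[0,0,0.3],[0,0,0.25],[0,0,0.2],[0,0,0.08],[0,0,0],[0,0,0]],"spin":[0,0,0,0,0,0,0,0,0]}'; python3 to.py 461 -28.3 38.5 180
```

```text
time_s: 10.3
ee_pos: [460.4, -28.9, 40.7]
ee_rot: [180.0, 0.0, 180.0]
force: [0.2, 0.3, -0.7]
gripper_width: 38.1
gripper_force: 25.0
t 10.3 tcp [460.4 -28.9  40.7] rot [180.   0. 180.] F [ 0.2  0.3 -0.7] w 38.1 q [ -5.  19. 118.   0.  43. -95.]
slide units [-0.021  0.021  0.075]
spin units -0.005
```

Down about 2 mm to touch, then release.

```bash
python3 -m jog '{"jaw":[36,36,36,36],"slide":[[0,0,0.03],[0,0,0.03],[0,0,0.02],[0,0,0]],"spin":[0,0,0,0]}' 8; python3 to.py 461 -28.3 38.5 180;python3 -m jog '{"jaw":[60,60,60,60,60,60,60,60],"slide":[[0,0,0],[0,0,0],[0,0,0],[0,0,0],[0,0,0],[0,0,-0.5],[0,0,-1],[0,0,-1]],"spin":[0,0,0,0,0,0,0,0]}' 8; python3 to.py 460 -29 140 180
```

```text
time_s: 10.7
ee_pos: [460.2, -28.9, 38.4]
ee_rot: [180.0, 0.0, 180.0]
force: [0.1, -0.2, 2.4]
gripper_width: 38.9
gripper_force: 8.0
t 10.7 tcp [460.2 -28.9  38.4] rot [180.   0. 180.] F [ 0.1 -0.2  2.4] w 38.9 q [ -5.  19. 118.   0.  43. -95.]
slide units [-0.027  0.02  -0.003]
spin units -0.005
time_s: 11.5
ee_pos: [459.5, -28.9, 113.6]
ee_rot: [180.0, -0.1, 180.0]
force: [-0.1, -0.8, -0.1]
gripper_width: 59.6
gripper_force: 0.0
t 11.5 tcp [459.5 -28.9 113.6] rot [ 1.8e+02 -1.0e-01  1.8e+02] F [-0.1 -0.8 -0.1] w 59.6 q [ -5.  14. 113.   0.  54. -95.]
slide units [-0.015 -0.004 -0.881]
spin units -0.005
```

```bash
python3 -m jog '{"jaw":[70,70,70,70,70,70,70,70,70,70],"slide":[[0,0,-0.5],[-0.75,-0.6,0],[-0.8,-0.65,0],[-0.8,-0.65,0],[-0.8,-0.65,0],[-0.8,-0.65,0],[-0.8,-0.65,0],[-0.8,-0.62,0.3],[0,0,0.7],[0,0,0.7]],"spin":[0,0,0,0,0,0,0,0,0,0]}' 8; python3 to.py 626.5 -163 12 180
```

```text
time_s: 12.5
ee_pos: [627.2, -163.9, 76.3]
ee_rot: [-180.0, 0.0, 179.9]
force: [1.1, 0.6, -0.8]
gripper_width: 70.0
gripper_force: 0.0
t 12.5 tcp [ 627.2 -163.9   76.3] rot [-180.     0.   179.9] F [ 1.1  0.6 -0.8] w 70.0 q [ -16.   31.   90.    0.   59. -106.]
slide units [0.026 0.03  2.142]
spin units -0.011
```

```bash
python3 -m jog '{"jaw":[70,70,70,70,70,70,34,34,34,34],"slide":[[0,0,0.5],[0,0,0.5],[0,0,0.5],[0,0,0.4],[0,0,0.2],[0,0,0],[0,0,0],[0,0,0],[0,0,0],[0,0,0]],"spin":[0,0,0,0,0,0,0,0,0,0]}' 6; python3 to.py 626.5 -163 12 180;  python3 -m jog '{"jaw":[34,34,34,60,60,60,60,60,60,60],"slide":[[0,0,0],[0,0,0],[0,0,0],[0,0,0],[0,0,0],[0,0,0],[0,0,0],[0,0,0],[0,0,0],[0,0,0]],"spin":[0,0,0,0,0,0,1,1,1,1]}' 6
```

```text
time_s: 13.5
ee_pos: [626.7, -163.2, 14.7]
ee_rot: [-180.0, 0.1, 180.0]
force: [-0.4, -1.5, -0.4]
gripper_width: 40.8
gripper_force: 0.0
t 13.5 tcp [ 626.7 -163.2   14.7] rot [-1.8e+02  1.0e-01  1.8e+02] F [-0.4 -1.5 -0.4] w 40.8 q [ -16.   34.   94.    0.   52. -106.]
slide units [0.008 0.006 0.089]
spin units -0.005
time_s: 14.5
ee_pos: [626.4, -163.0, 13.9]
ee_rot: [-180.0, -0.0, 147.6]
force: [0.1, 1.0, -0.3]
gripper_width: 60.0
gripper_force: 0.0
```

```bash
python3 -m jog '{"jaw":[60,60,60,60,60,60,60,60,60,34],"slide":[[0,0,0],[0,0,0],[0,0,0],[0,0,0],[0,0,0],[0,0,0],[0,0,0],[0,0,0],[0,0,0],[0,0,0]],"spin":[1,1,1,1,1,1,1,0.2,0,0]}' 6; python3 -m jog '{"jaw":[34,34,34,34,34,34,34],"slide":[[0,0,0],[0,0,0],[0,0,0],[0,0,0],[0,0,0],[0,0,0],[0,0,0]],"spin":[0,0,0,0,0,0,0]}' 6; python3 to.py 460.3 -28.9 135 90
```

```text
time_s: 15.5
ee_pos: [626.4, -163.1, 14.1]
ee_rot: [-180.0, -0.0, 90.5]
force: [0.3, 0.1, 0.1]
gripper_width: 54.8
gripper_force: 0.0
time_s: 16.2
ee_pos: [626.5, -163.1, 14.1]
ee_rot: [180.0, -0.0, 90.4]
force: [0.4, 0.3, -0.2]
gripper_width: 36.7
gripper_force: 6.0
t 16.2 tcp [ 626.5 -163.1   14.1] rot [180.   -0.   90.4] F [ 0.4  0.3 -0.2] w 36.7 q [-16.  35.  94.   0.  52. -16.]
slide units [ 4.509 -5.51  -4.029]
spin units 0.046
```

```bash
python3 -m jog '{"jaw":[32,32,32,32,32,32,32,32,32,32],"slide":[[0,0,0],[0,0,-0.4],[0,0,-0.8],[0,0,-0.95],[0,0,-0.95],[0,0,-0.95],[0.6,-0.7,0],[0.65,-0.8,0],[0.65,-0.8,0],[0.65,-0.8,0]],"spin":[0.05,0,0,0,0,0,0,0,0,0]}' 20; python3 -m jog '{"jaw":[32,32,32,32,32,32],"slide":[[0.65,-0.8,0],[0.65,-0.8,0],[0.65,-0.8,0],[0,0,0],[0,0,0],[0,0,0]],"spin":[0,0,0,0,0,0]}'; python3 to.py 460.3 -28.9 135 90; python3 look.py a2 '[[18,18],[18,-14]]'
```

```text
time_s: 17.2
ee_pos: [532.7, -85.9, 136.6]
ee_rot: [179.9, 0.0, 89.9]
force: [-0.4, 1.2, -1.0]
gripper_width: 36.0
gripper_force: 20.0
time_s: 17.8
ee_pos: [462.7, -28.4, 136.4]
ee_rot: [179.9, 0.0, 90.0]
force: [-0.3, -0.2, -0.0]
gripper_width: 36.2
gripper_force: 20.0
t 17.8 tcp [462.7 -28.4 136.4] rot [179.9   0.   90. ] F [-0.3 -0.2 -0. ] w 36.2 q [ -5.  12. 110.  -0.  57.  -5.]
slide units [-0.017 -0.081  0.045]
spin units -0.006
tcp [462.7 -28.4 136.4]
['top'] part [456.8 -21.5] foot [466.6 -45.1]
['side'] part [466. -30.] foot [458.5 -30. ]
['top', 'side'] part [457.2 -35.3] foot [459.1 -30.4]
```

View pics/a2.png

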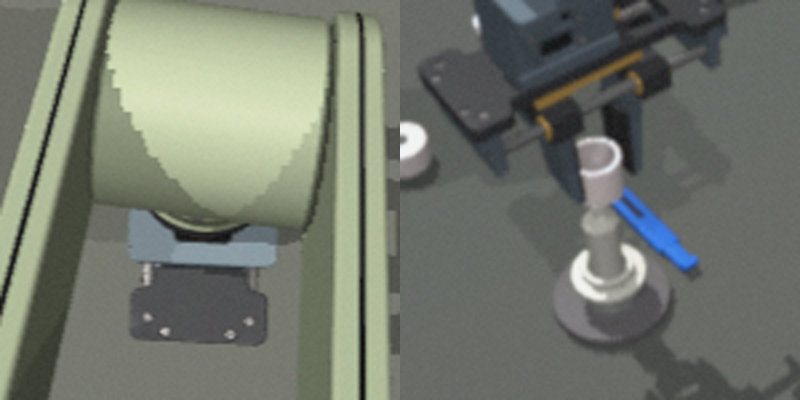

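The side crop shows the cover seated flat on the column and the tall spacer held upright above the nose at about (602,170). Lowering it.

```bash
python3 -m jog '{"jaw":[32,32,32,32,32,32,32,32,32,32],"slide":[[-0.02,-0.08,0.2],[0,0,0.2],[0,0,0.2],[0,0,0.2],[0,0,0.2],[0,0,0.2],[0,0,0.2],[0,0,0.2],[0,0,0],[0,0,0]],"spin":[0,0,0,0,0,0,0,0,0,0]}'; python3 to.py 460.3 -28.9 58.2 90
```

```text
time_s: 18.9
ee_pos: [459.2, -28.6, 87.5]
ee_rot: [-180.0, -0.0, 90.0]
force: [0.5, -0.1, -0.5]
gripper_width: 36.3
gripper_force: 20.0
t 18.9 tcp [459.2 -28.6  87.5] rot [-180.   -0.   90.] F [ 0.5 -0.1 -0.5] w 36.3 q [ -5.  15. 115.   0.  50.  -5.]
slide units [-0.011  0.038  0.978]
spin units -0.005
```

```bash
python3 -m jog '{"jaw":[32,32,32,32,32,32,32],"slide":[[0,0.03,0.25],[0,0,0.25],[0,0,0.25],[0,0,0.13],[0,0,0.03],[0,0,0],[0,0,0]],"spin":[0,0,0,0,0,0,0]}'; python3 to.py 460.3 -28.9 58.2 90
```

```text
time_s: 19.6
ee_pos: [460.3, -28.6, 60.5]
ee_rot: [180.0, -0.0, 90.0]
force: [-0.2, 0.2, 0.3]
gripper_width: 36.0
gripper_force: 20.0
t 19.6 tcp [460.3 -28.6  60.5] rot [180.  -0.  90.] F [-0.2  0.2  0.3] w 36.0 q [ -5.  18. 116.   0.  46.  -5.]
slide units [-0.009  0.001  0.077]
spin units -0.005
```

```bash
python3 -m jog '{"jaw":[32,32,32,32],"slide":[[0,0,0.03],[0,0,0.03],[0,0,0.02],[0,0,0]],"spin":[0,0,0,0]}' 8; python3 to.py 460.3 -28.9 58.2 90;python3 -m jog '{"jaw":[60,60,60,60,60,60,60,60],"slide":[[0,0,0],[0,0,0],[0,0,0],[0,0,0],[0,0,0],[0,0,-0.5],[0,0,-1],[0,0,-1]],"spin":[0,0,0,0,0,0,0,0]}' 8; python3 to.py 552 317.5 135 90
```

```text
time_s: 20.0
ee_pos: [460.1, -28.6, 58.1]
ee_rot: [180.0, -0.0, 90.0]
force: [0.5, -0.1, 0.3]
gripper_width: 36.9
gripper_force: 8.0
t 20.0 tcp [460.1 -28.6  58.1] rot [180.  -0.  90.] F [ 0.5 -0.1  0.3] w 36.9 q [ -5.  18. 117.   0.  46.  -5.]
slide units [-0.009  0.006 -0.004]
spin units -0.005
time_s: 20.8
ee_pos: [459.5, -28.6, 133.4]
ee_rot: [-179.9, -0.0, 90.0]
force: [0.6, 0.3, 0.2]
gripper_width: 59.7
gripper_force: 0.0
t 20.8 tcp [459.5 -28.6 133.4] rot [-179.9   -0.    90. ] F [0.6 0.3 0.2] w 59.7 q [ -5.  12. 111.   0.  57.  -5.]
slide units [11.537  3.075 -0.056]
spin units -0.005
```

```bash
python3 -m jog '{"jaw":[70,70,70,70,70,70,70,70,70,70],"slide":[[0.6,0.15,0],[0.9,0.25,0],[0.9,0.25,0],[0.9,0.25,0],[0.9,0.25,0],[0.9,0.25,0],[0.9,0.25,0],[0.9,0.25,0],[0.9,0.25,0],[0.9,0.25,0]],"spin":[0,0,0,0,0,0,0,0,0,0]}' 8;python3 -m jog '{"jaw":[70,70,70,70,70,70,70,70],"slide":[[0.9,0.25,0],[0.9,0.25,0],[0.9,0.2,0.3],[0.2,0,0.7],[0,0,0.8],[0,0,0.7],[0,0,0.3],[0,0,0]],"spin":[0,0,0,0,0,0,0,0]}' 8; python3 to.py 552 318 3 90
```

```text
time_s: 21.8
ee_pos: [532.3, 233.5, 132.8]
ee_rot: [-180.0, 0.0, 90.0]
force: [0.1, -0.7, 0.2]
gripper_width: 70.2
gripper_force: 0.0
time_s: 22.6
ee_pos: [552.4, 318.9, 47.5]
ee_rot: [-179.8, 0.1, 90.0]
force: [-0.5, -0.5, -0.2]
gripper_width: 70.1
gripper_force: 0.0
t 22.6 tcp [552.4 318.9  47.5] rot [-1.798e+02  1.000e-01  9.000e+01] F [-0.5 -0.5 -0.2] w 70.1 q [29. 32. 93.  0. 55. 29.]
slide units [-0.026 -0.01   1.485]
spin units -0.005
```

```bash
python3 -m jog '{"jaw":[70,70,70,70,70,70],"slide":[[0,0,0.5],[0,0,0.45],[0,0,0.3],[0,0,0.1],[0,0,0],[0,0,0]],"spin":[0,0,0,0,0,0]}' 6; python3 to.py 552 318 3 90
```

```text
time_s: 23.2
ee_pos: [553.7, 319.6, 9.0]
ee_rot: [180.0, -0.0, 90.0]
force: [0.2, 0.0, -0.0]
gripper_width: 69.9
gripper_force: 0.0
t 23.2 tcp [553.7 319.6   9. ] rot [180.  -0.  90.] F [ 0.2  0.  -0. ] w 69.9 q [29. 34. 95.  0. 50. 29.]
slide units [-0.052 -0.056  0.199]
spin units -0.005
```

```bash
python3 -m jog '{"jaw":[70,70,42,42,42,42,42,42,42,42],"slide":[[-0.04,-0.04,0.15],[0,0,0.05],[0,0,0],[0,0,0],[0,0,0],[0,0,0],[0,0,0],[0,0,0],[0,0,0],[0,0,0]],"spin":[0,0,0,0,0,0,0,0,0,0]}' 6; python3 to.py 552 318 3 90; python3 -m jog '{"jaw":[64,64,64,64,64,64,64,64,64,64],"slide":[[0,0,0],[0,0,0],[0,0,0],[0,0,0],[0,0,0],[0,0,0],[0,0,0],[0,0,0],[0,0,0],[0,0,0]],"spin":[0,0,-1,-1,-1,-1,-1,-1,-1,-1]}' 6; python3 -m jog '{"jaw":[64,64,64,64,64,42,42,42,42,42],"slide":[[0,0,0],[0,0,0],[0,0,0],[0,0,0],[0,0,0],[0,0,0],[0,0,0],[0,0,0],[0,0,0],[0,0,0]],"spin":[-1,-1,-1,-0.25,0,0,0,0,0,0]}' 6;  python3 to.py 460.3 -28.8 135 180
```

```text
time_s: 24.2
ee_pos: [552.2, 318.2, 2.6]
ee_rot: [180.0, -0.0, 90.0]
force: [-0.0, 0.6, 1.4]
gripper_width: 44.2
gripper_force: 6.0
t 24.2 tcp [552.2 318.2   2.6] rot [180.  -0.  90.] F [-0.   0.6  1.4] w 44.2 q [29. 35. 96.  0. 50. 29.]
slide units [-0.006 -0.007 -0.014]
spin units -0.005
time_s: 25.2
ee_pos: [552.0, 318.1, 2.4]
ee_rot: [-180.0, -0.0, 154.3]
force: [-0.1, 0.4, 0.7]
gripper_width: 64.1
gripper_force: 0.0
time_s: 26.2
ee_pos: [552.1, 318.1, 2.5]
ee_rot: [180.0, 0.0, 180.0]
force: [-0.4, 0.0, -0.1]
gripper_width: 42.9
gripper_force: 6.0
t 26.2 tcp [552.1 318.1   2.5] rot [180.   0. 180.] F [-0.4  0.  -0.1] w 42.9 q [ 29.  35.  96.   0.  50. -61.]
slide units [  3.051 -11.567  -4.419]
spin units -0.006
```

```bash
python3 -m jog '{"jaw":[40,40,40,40,40,40,40,40,40,40],"slide":[[0,0,0],[0,0,-0.4],[0,0,-0.8],[0,0,-0.95],[0,0,-0.95],[0,0,-0.95],[0.2,-0.6,0],[0.2,-0.9,0],[0.25,-0.9,0],[0.25,-0.9,0]],"spin":[0,0,0,0,0,0,0,0,0,0]}' 20; python3 -m jog '{"jaw":[40,40,40,40,40,40,40,40,40,40],"slide":[[0.25,-0.9,0],[0.25,-0.9,0],[0.25,-0.9,0],[0.25,-0.9,0],[0.25,-0.9,0],[0.25,-0.9,0],[0.25,-0.9,0],[0.2,-0.9,0],[0.2,-0.9,0],[0,-0.17,0]],"spin":[0,0,0,0,0,0,0,0,0,0]}';python3 -m jog '{"jaw":[40,40,40],"slide":[[0,0,0],[0,0,0],[0,0,0]],"spin":[0,0,0]}'; python3 to.py 460.3 -28.8 78.5 180
```

```text
time_s: 27.2
ee_pos: [524.8, 218.3, 125.0]
ee_rot: [180.0, 0.1, 180.0]
force: [-0.0, -0.2, 0.5]
gripper_width: 42.6
gripper_force: 20.0
time_s: 28.2
ee_pos: [459.8, -30.8, 124.8]
ee_rot: [-180.0, 0.0, 179.8]
force: [-0.0, 0.2, -0.3]
gripper_width: 42.5
gripper_force: 20.0
time_s: 28.5
ee_pos: [460.7, -28.0, 124.1]
ee_rot: [180.0, 0.0, -180.0]
force: [-0.5, 0.1, -0.5]
gripper_width: 42.7
gripper_force: 20.0
t 28.5 tcp [460.7 -28.  124.1] rot [ 180.    0. -180.] F [-0.5  0.1 -0.5] w 42.7 q [ -5.  13. 112.   0.  55. -95.]
slide units [ 0.014 -0.027  1.52 ]
spin units 0.004
```

```bash
python3 -m jog '{"jaw":[40,40,40,40,40,40,40,40,40,40],"slide":[[0.01,-0.02,0.2],[0,0,0.2],[0,0,0.2],[0,0,0.2],[0,0,0.2],[0,0,0.2],[0,0,0.15],[0,0,0.05],[0,0,0],[0,0,0]],"spin":[0,0,0,0,0,0,0,0,0,0]}'; python3 to.py 460.3 -28.8 78.5 180
```

```text
time_s: 29.5
ee_pos: [460.3, -29.5, 82.1]
ee_rot: [180.0, 0.0, 180.0]
force: [0.0, 1.0, 0.3]
gripper_width: 42.3
gripper_force: 20.0
t 29.5 tcp [460.3 -29.5  82.1] rot [180.   0. 180.] F [0.  1.  0.3] w 42.3 q [ -5.  16. 115.   0.  49. -95.]
slide units [-0.001  0.025  0.121]
spin units -0.005
```

```bash
python3 -m jog '{"jaw":[40,40,40,40,40,40],"slide":[[0,0.015,0.04],[0,0,0.04],[0,0,0.03],[0,0,0.01],[0,0,0],[0,0,0]],"spin":[0,0,0,0,0,0]}' 8; python3 to.py 460.3 -28.8 78.5 180;python3 -m jog '{"jaw":[64,64,64,64,64,64,64,64],"slide":[[0,0,0],[0,0,0],[0,0,0],[0,0,0],[0,0,0],[0,0,-0.3],[0,0,-0.7],[0,0,-0.9]],"spin":[0,0,0,0,0,0,0,0]}' 8; python3 to.py 402 205.5 135 180
```

```text
time_s: 30.1
ee_pos: [460.0, -29.0, 78.4]
ee_rot: [180.0, 0.0, 180.0]
force: [-0.6, 0.1, 0.2]
gripper_width: 43.0
gripper_force: 8.0
t 30.1 tcp [460.  -29.   78.4] rot [180.   0. 180.] F [-0.6  0.1  0.2] w 43.0 q [ -5.  16. 115.   0.  49. -95.]
slide units [-0.009  0.008 -0.003]
spin units -0.005
time_s: 30.9
ee_pos: [459.3, -29.0, 135.8]
ee_rot: [180.0, -0.1, 180.0]
force: [1.3, 0.1, 0.7]
gripper_width: 64.0
gripper_force: 0.0
t 30.9 tcp [459.3 -29.  135.8] rot [ 1.8e+02 -1.0e-01  1.8e+02] F [1.3 0.1 0.7] w 64.0 q [ -5.  12. 111.   0.  57. -95.]
slide units [1.915 7.815 0.032]
spin units -0.005
```

```bash
python3 -m jog '{"jaw":[70,70,70,70,70,70,70,70,70,70],"slide":[[0.15,0.6,0],[0.25,0.9,0],[0.25,0.9,0],[0.25,0.9,0],[0.2,0.9,0],[0.2,0.9,0],[0.2,0.9,0],[0.2,0.9,0],[0.2,0.9,0.2],[0,0.02,0.7]],"spin":[0,0,0,0,0,0,0,0,0,0]}' 8;python3 -m jog '{"jaw":[70,70,70,70,70,70,70,70],"slide":[[0,0,0.7],[0,0,0.8],[0,0,0.7],[0,0,0.6],[0,0,0.3],[0,0,0],[0,0,0],[0,0,0]],"spin":[0,0,0,0,0,0,0,0]}' 8; python3 to.py 402.3 206.2 7 180
```

```text
time_s: 31.9
ee_pos: [404.7, 209.0, 110.4]
ee_rot: [179.8, 0.3, -179.9]
force: [0.4, -0.6, -1.0]
gripper_width: 69.9
gripper_force: 0.0
time_s: 32.7
ee_pos: [404.0, 205.9, 16.3]
ee_rot: [179.9, 0.1, 180.0]
force: [-0.8, 0.3, 0.1]
gripper_width: 69.9
gripper_force: 0.0
t 32.7 tcp [404.  205.9  16.3] rot [1.799e+02 1.000e-01 1.800e+02] F [-0.8  0.3  0.1] w 69.9 q [ 26.  21. 120.   0.  39. -64.]
slide units [0.057 0.008 0.31 ]
spin units -0.005
```

```bash
python3 look.py a3 '[]' | head -1
python3 - <<'E'
from vis import *
I=env.grab_frame("side")[:,:,::-1]
cv2.imwrite("pics/s3.png",cv2.resize(I[120:300,100:340],(720,540),interpolation=cv2.INTER_CUBIC))
E
```

```text
tcp [404.  205.9  16.3]
```

View pics/s3.png

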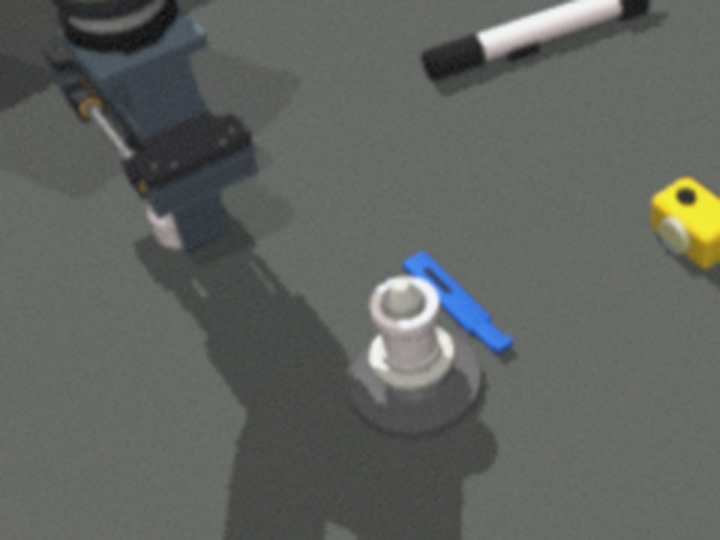

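The stack (cover, tall spacer, flat spacer) is level and tight around (405,330) in the crop, with the nose showing through. The gripper straddles the cap at (165,225). Now I'll grip the cap.

```bash
python3 -m jog '{"jaw":[70,70,70,42,42,42,42,42,42,42],"slide":[[0.05,0.01,0.25],[0,0,0.05],[0,0,0],[0,0,0],[0,0,0],[0,0,0],[0,0,0],[0,0,0],[0,0,0],[0,0,0]],"spin":[0,0,0,0,0,0,0,0,0,0]}' 6; python3 to.py 402.3 206.2 7 180; python3 -m jog '{"jaw":[64,64,64,64,64,64,64,64,64,64],"slide":[[0,0,0],[0,0,0],[0,0,0],[0,0,0],[0,0,0],[0,0,0],[0,0,0],[0,0,0],[0,0,0],[0,0,0]],"spin":[0,0,1,1,1,1,1,1,1,1]}' 6; python3 -m jog '{"jaw":[64,64,64,64,64,42,42,42,42,42],"slide":[[0,0,0],[0,0,0],[0,0,0],[0,0,0],[0,0,0],[0,0,0],[0,0,0],[0,0,0],[0,0,0],[0,0,0]],"spin":[1,1,1,0.25,0,0,0,0,0,0]}' 6;  python3 to.py 460.3 -28.8 135 90
```

```text
time_s: 33.85
ee_pos: [401.8, 205.9, 6.4]
ee_rot: [180.0, 0.0, 180.0]
force: [0.2, 0.0, 1.0]
gripper_width: 43.6
gripper_force: 6.0
t 33.9 tcp [401.8 205.9   6.4] rot [180.   0. 180.] F [0.2 0.  1. ] w 43.6 q [ 26.  22. 121.   0.  37. -64.]
slide units [-0.016  0.009 -0.019]
spin units -0.005
time_s: 34.85
ee_pos: [401.6, 205.9, 6.3]
ee_rot: [-180.0, -0.0, 115.6]
force: [0.3, -0.1, 0.0]
gripper_width: 63.8
gripper_force: 0.0
time_s: 35.85
ee_pos: [401.7, 205.9, 6.3]
ee_rot: [180.0, -0.0, 90.0]
force: [0.4, -0.4, -0.8]
gripper_width: 44.3
gripper_force: 6.0
t 35.9 tcp [401.7 205.9   6.3] rot [180.  -0.  90.] F [ 0.4 -0.4 -0.8] w 44.3 q [ 26.  22. 121.   0.  37.  26.]
slide units [-7.822  1.957 -4.289]
spin units -0.004
```

```bash
python3 -m jog '{"jaw":[40,40,40,40,40,40,40,40,40,40],"slide":[[0,0,0],[0,0,-0.4],[0,0,-0.8],[0,0,-0.95],[0,0,-0.95],[0,0,-0.95],[-0.6,0.15,0],[-0.9,0.2,0],[-0.9,0.23,0],[-0.9,0.23,0]],"spin":[0,0,0,0,0,0,0,0,0,0]}' 20; python3 -m jog '{"jaw":[40,40,40,40,40,40,40,40],"slide":[[-0.9,0.23,0],[-0.9,0.23,0],[-0.9,0.23,0],[-0.9,0.23,0],[-0.92,0.23,0],[0,0,0],[0,0,0],[0,0,0]],"spin":[0,0,0,0,0,0,0,0]}'; python3 to.py 460.3 -28.8 92.3 90
```

```text
time_s: 36.85
ee_pos: [425.9, 105.9, 127.9]
ee_rot: [180.0, -0.0, 90.0]
force: [1.7, -0.1, 0.2]
gripper_width: 44.0
gripper_force: 20.0
time_s: 37.65
ee_pos: [459.9, -28.1, 127.7]
ee_rot: [-180.0, -0.0, 90.0]
force: [-0.7, -0.3, 0.1]
gripper_width: 44.0
gripper_force: 20.0
t 37.6 tcp [459.9 -28.1 127.7] rot [-180.   -0.   90.] F [-0.7 -0.3  0.1] w 44.0 q [ -5.  13. 111.   0.  56.  -5.]
slide units [-0.023  0.014  1.179]
spin units -0.002
```

```bash
python3 -m jog '{"jaw":[40,40,40,40,40,40,40,40,40,40],"slide":[[-0.02,0.01,0.15],[0,0,0.15],[0,0,0.15],[0,0,0.15],[0,0,0.15],[0,0,0.15],[0,0,0.1],[0,0,0.05],[0,0,0],[0,0,0]],"spin":[0,0,0,0,0,0,0,0,0,0]}'; python3 to.py 460.3 -28.8 92.3 90
```

```text
time_s: 38.65
ee_pos: [460.8, -29.4, 96.4]
ee_rot: [180.0, -0.0, 90.0]
force: [-0.2, 0.4, 0.2]
gripper_width: 43.8
gripper_force: 20.0
t 38.6 tcp [460.8 -29.4  96.4] rot [180.  -0.  90.] F [-0.2  0.4  0.2] w 43.8 q [ -5.  15. 114.   0.  51.  -5.]
slide units [ 0.02  -0.016  0.138]
spin units -0.005
```

```bash
python3 -m jog '{"jaw":[40,40,40,40,40,40],"slide":[[0.01,-0.01,0.05],[0,0,0.05],[0,0,0.03],[0,0,0.02],[0,0,0],[0,0,0]],"spin":[0,0,0,0,0,0]}' 8; python3 to.py 460.3 -28.8 92.3 90;python3 -m jog '{"jaw":[70,70,70,70,70,70,70,70,70,70],"slide":[[0,0,0],[0,0,0],[0,0,0],[0,0,0],[0,0,0],[0,0,-0.3],[0,0,-0.7],[0,0,-0.9],[0,0,-1],[0,0,-1]],"spin":[0,0,0,0,0,0,0,0,0,0]}' 8; python3 -m jog '{"jaw":[70,70,70,70,70,70,70],"slide":[[0.8,0,-0.5],[1,0,0],[1,0,0],[1,0,0],[1,0,0],[0,0,0],[0,0,0]],"spin":[0,0,0,0,0,0,0]}';python3 - <<'E'
from vis import *
C=[]
for n,(x,y) in {"side":(238,225),"top":(281,272)}.items():
    I=env.grab_frame(n)[:,:,::-1];C.append(cv2.resize(I[y-50:y+50,x-50:x+50],(400,400),interpolation=cv2.INTER_CUBIC))
    G={n:grad(I)}
    print(n,fit(G,[n],[(22,110)],(459,-29),rad=6).x,"score by z of cap top",[(z,round(-fit(G,[n],[(22,z)],(459,-29),rad=3).fun)) for z in(104,107,110,113,116)])
cv2.imwrite("pics/f1.png",np.hstack(C))
E
```

```text
time_s: 39.25
ee_pos: [460.4, -29.1, 92.2]
ee_rot: [180.0, -0.0, 90.0]
force: [-1.3, 0.9, 5.2]
gripper_width: 44.4
gripper_force: 8.0
t 39.2 tcp [460.4 -29.1  92.2] rot [180.  -0.  90.] F [-1.3  0.9  5.2] w 44.4 q [ -5.  15. 114.   0.  51.  -5.]
slide units [ 0.009 -0.003 -0.003]
spin units -0.005
time_s: 40.25
ee_pos: [460.2, -29.0, 210.6]
ee_rot: [180.0, -0.0, 90.0]
force: [0.4, -0.3, 0.1]
gripper_width: 70.0
gripper_force: 0.0
time_s: 40.95
ee_pos: [460.4, 115.1, 224.3]
ee_rot: [180.0, 0.0, 90.1]
force: [-0.1, -0.3, -0.2]
gripper_width: 70.2
gripper_force: 0.0
side [458.8707903  -30.68018472] score by z of cap top [(104, 238), (107, 238), (110, 238), (113, 238), (116, 238)]
top [460.32481849 -26.90895522] score by z of cap top [(104, 211), (107, 210), (110, 210), (113, 209), (116, 208)]
```

View pics/f1.png

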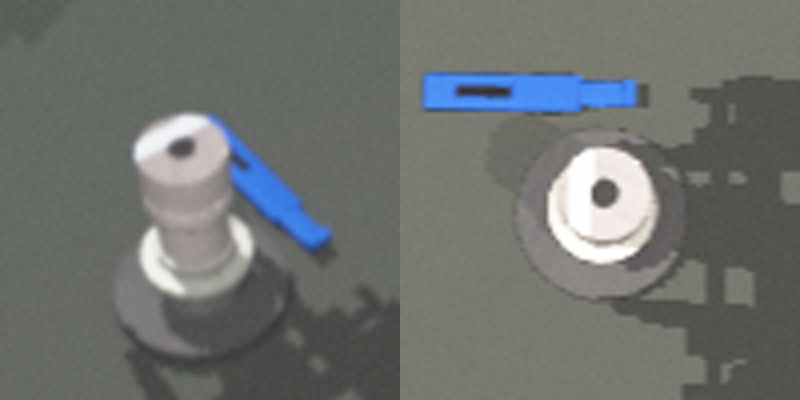

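The stack shows all four parts. The cap's bolt head is at (180,147) in the side crop, and the cap sits level on the flat spacer with no gap. The cap met the stack at TCP z 92.2, against 92.3 expected, and the lever has not moved.

```bash
python3 -c "
from workcell import env
print(env.job_done())"
```

```text
the job is handed in; nothing more can be done
None
```

The headset is built on the steerer stub in the order asked (cover flange down, tall spacer, flat spacer, top cap), each seated within measuring error. I handed it in at about 41 s of the 115 s allowed, with the gripper clear and no bystander touched.

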